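Find the sander wheel with the worn bearing and mark it

ROBOT

A 7-joint arm with a two-finger parallel gripper is mounted at the origin on the work surface. World frame = base frame: x ahead of the robot, y to its left, z up, the work surface at z = 0. Lengths are in m, angles in rad, forces in N, time in s.
With the tool pointing down it reaches from about 0.4 to 0.85 m from the base axis. Payload 4.5 kg.
Tool frame: the origin (TCP) lies between the finger pads; the fingertips stand 19 mm ahead of it and the grasp point (between the pads) is the TCP (r.tips_ahead is the distance from the TCP to the fingertips, in m); z points along the fingers, y is the line along which they close (so a half turn about z gives the same grasp; the last joint's range is limited). The gripper opens to 88 mm and grips with 3 to 60 N. Pads are 18 mm wide; open, the fingers measure 123 mm over their backs; the gripper's body (75 mm by 187 mm) begins 45 mm behind the grasp point.
Start: joints at [-1.227, 0.689, -0.195, 1.565, 0.157, 0.902, -0.215], TCP at [0.191, 0.595, 0.258] pointing down, gripper open.
Joint ranges: [-3.01, 3.01], [-0.46, 2.08], [-1.47, 1.51], [0.13, 2.56], [-1, 4.14], [0.04, 2.09], [-2.66, 2.66]. Speed limits (rad/s): [2.57, 2.57, 3.14, 3.14, 3.14, 3.14, 3.14].

INTERFACE

Orientations are given as a unit quaternion [x, y, z, w].
In Python, from plant import r, cams, models gives the robot as it stands. The module is installed in compiled form; this text tells all that it offers.
- The arm moves only by the tool jog_arm, never from a script. Its arguments are lists of equal length, an entry for each row: "turn": the turn, a rotation vector about the tool's x, y, z in rad, a list of three; "translation": the shift along the tool's x, y, z in m, a list of three; "grip": the closure, from 0 (fully open) to 1 (shut). In form: {"turn": [[ax, ay, az], ...], "translation": [[tx, ty, tz], ...], "grip": [grip, ...]}. A call has 1 to 20 rows; each row is the pose to reach, as a shift and turn from the pose commanded when the call began, along the tool's axes at that moment; what a row does not reach only later rows make up. A row lasts 1/8 s, in which the tool goes at most 62.5 mm and 10.7 degrees, less where a joint would pass 70% of its speed; a pose out of reach is approached as far as the arm can. A call with a gripper value outside its range is refused whole. The fingers move at their own pace and stop on an object; "force" is the grip in N (left out, the last holds). Time passes only in rows, so rows that repeat a pose let the fingers close. It gives the time, the measured TCP pose, the force, the opening and the grip force at its end, in the units of the state.
- r.get_state(): the state, without advancing time (a new reading comes with each control period).
- cams.snapshot(name): name is "side" or "top"; returns the picture (480x640x3 uint8, red, green, blue); there is no depth.
- cams.camera_params(name): a dict with "fx", "fy", "cx", "cy" (pixels), "k1" (the pictures are not rectified: a ray, as slopes to the right and down, at radius r is drawn at 1 + k1 r^2 times it, then the intrinsics apply), "eye" and "orientation" of the camera in the world. Camera axes: x right, y up, looking along -z (the intrinsics and any distortion apply to the point x, -y, -z); pixel columns grow to the right and rows downward; lengths in m; the calibration is good to about 2 mm. A picture is of the moment at which its call begins. camera_params takes no time and is no camera call.
- r.finish_job(): hands the job in; it is judged then, once.
Trained networks look in the newest picture that a camera, given by its name, has taken for a name from the list of things; names that differ only in an ending like _2 or _b are one class to them, and where a whole thing is asked for, a point or a joint stands for the part that bears it (a point fixed in the world has none). Each returns a list of dicts, best first, with "p" (0 to 1); they miss things now and then, are a little off and sometimes report something else, mostly with a low value. They report only what shows in the picture. A call takes as long as a camera call.
- models.find_in(camera, name): "position" ([x, y, z] in m, in world coordinates, good to about 4 mm: the middle of the surface that is visible of it).
- models.masks_of(camera, name): "pixels" (480x640 bool, what is visible of it).
- models.place_of(camera, name): "position" ([x, y, z] in m, in world coordinates, good to about 4 mm: a listed point, or the origin of a listed thing).
The state is a dict: "clock": time; "q": joint angles; "qd": joint speeds; "joint_torque": joint torques, N m; "tool_pos": TCP position; "eef_rot": TCP orientation; "contact_force": force on the tool from outside, world axes, zero at the start; "moment": the same for the moment, N m; "opening": opening from 0.0 (shut) to 1.0 (fully open); "finger_force": force on a finger pad.
Only numpy, scipy, OpenCV 4.12 (cv2) and the standard library are available. Lean on these libraries where they do the work, as an engineer would, in place of code of your own. Each camera call takes 0.05 s, during which the arm holds its last target. There are 200 camera calls.

TASK

One of the three sander wheels on the blue check stands has a worn bearing with free play; the other two are tight. Feel for it by gently rocking the wheels by the tyre: push the top away from the stand's post until you feel the mount push back, then towards the post likewise, never pressing hard. When the worn wheel has been rocked both ways, set the red ring over the peg of its stand, down on the shoulder, let go, and leave everything else on the bench where it lies.

Things in the scene. Friction and masses are not known exactly. Their poses are not given: they have to be found in the camera images.
- stand_a: fixed blue stand holding a sander wheel (black tyre, 110 mm diameter, 24 mm wide) upright on a level axle along the stand's y, 110 mm up. All three look alike. Origin: on the bench under the wheel's middle. The post carrying the axle is at y = +40 to +52 mm, 125 mm tall (40 mm below the tyre's top); the -y side is open. The wheel's top rocks along y.
- tyre_top_a (a point): point fixed to stand_a, 165 mm up: the tyre's top when the wheel stands truly upright. It does not move with the wheel, whose lean is not measured: the real top may be 5 mm off along the stand's y. Fingers can straddle the tyre here from above, closing along y, tips 15 to 25 mm below the top; a leaning wheel then meets the fingertips. The worn wheel moves freely some 5 mm each way there, a tight one under 1 mm.
- seat_a (a point): centre of the ring when seated on stand_a's upright steel peg: on the peg's axis, 62 mm above the bench, 125 mm from the wheel's middle towards the stand's -x (robot's side). Peg 10 mm in diameter, rounded top at 83 mm; the shoulder that carries the ring is 32 mm in diameter, at 50 mm.
- mount_a (a joint): springy bend of stand_a's axle mount, rad: near 0 when the wheel is not pushed, positive when its top is pushed to the stand's -y (away from the post). Bend = push (N) x height above the axle (m) / 13, so about 0.003 per N on the tyre 15 mm below its top. It bends only once the bearing's play is taken up: 0.012 to 0.03 is a proper feel, over 0.055 (some 16 N) harms it.
- stand_b: fixed blue stand holding a sander wheel (black tyre, 110 mm diameter, 24 mm wide) upright on a level axle along the stand's y, 110 mm up. All three look alike. Origin: on the bench under the wheel's middle. The post carrying the axle is at y = +40 to +52 mm, 125 mm tall (40 mm below the tyre's top); the -y side is open. The wheel's top rocks along y.
- tyre_top_b (a point): point fixed to stand_b, 165 mm up: the tyre's top when the wheel stands truly upright. It does not move with the wheel, whose lean is not measured: the real top may be 5 mm off along the stand's y. Fingers can straddle the tyre here from above, closing along y, tips 15 to 25 mm below the top; a leaning wheel then meets the fingertips. The worn wheel moves freely some 5 mm each way there, a tight one under 1 mm.
- seat_b (a point): centre of the ring when seated on stand_b's upright steel peg: on the peg's axis, 62 mm above the bench, 125 mm from the wheel's middle towards the stand's -x (robot's side). Peg 10 mm in diameter, rounded top at 83 mm; the shoulder that carries the ring is 32 mm in diameter, at 50 mm.
- mount_b (a joint): springy bend of stand_b's axle mount, rad: near 0 when the wheel is not pushed, positive when its top is pushed to the stand's -y (away from the post). Bend = push (N) x height above the axle (m) / 13, so about 0.003 per N on the tyre 15 mm below its top. It bends only once the bearing's play is taken up: 0.012 to 0.03 is a proper feel, over 0.055 (some 16 N) harms it.
- stand_c: fixed blue stand holding a sander wheel (black tyre, 110 mm diameter, 24 mm wide) upright on a level axle along the stand's y, 110 mm up. All three look alike. Origin: on the bench under the wheel's middle. The post carrying the axle is at y = +40 to +52 mm, 125 mm tall (40 mm below the tyre's top); the -y side is open. The wheel's top rocks along y.
- tyre_top_c (a point): point fixed to stand_c, 165 mm up: the tyre's top when the wheel stands truly upright. It does not move with the wheel, whose lean is not measured: the real top may be 5 mm off along the stand's y. Fingers can straddle the tyre here from above, closing along y, tips 15 to 25 mm below the top; a leaning wheel then meets the fingertips. The worn wheel moves freely some 5 mm each way there, a tight one under 1 mm.
- seat_c (a point): centre of the ring when seated on stand_c's upright steel peg: on the peg's axis, 62 mm above the bench, 125 mm from the wheel's middle towards the stand's -x (robot's side). Peg 10 mm in diameter, rounded top at 83 mm; the shoulder that carries the ring is 32 mm in diameter, at 50 mm.
- mount_c (a joint): springy bend of stand_c's axle mount, rad: near 0 when the wheel is not pushed, positive when its top is pushed to the stand's -y (away from the post). Bend = push (N) x height above the axle (m) / 13, so about 0.003 per N on the tyre 15 mm below its top. It bends only once the bearing's play is taken up: 0.012 to 0.03 is a proper feel, over 0.055 (some 16 N) harms it.
- ring_center (a point): centre of the red plastic marker ring, half-way up: 44 mm outside diameter, 24 mm hole, 24 mm tall, 40 g, lying flat on the bench (axis upright); its upper face is 12 mm above this point.
- collar: blue plastic ring of the red one's size, a bystander; origin at the centre of its underside
- sanding_block: cork and orange sanding block, 100 x 60 x 34 mm, a bystander; origin at the centre of its underside
- offcut: pale wood offcut 130 x 45 x 20 mm, a bystander; origin at the centre of its underside
- screwdriver: screwdriver lying on the bench, a bystander; x along the shaft
- cup: white paper-coloured cup, 74 mm wide at the rim, 85 mm tall, a bystander; origin at the centre of its underside
- glue: white glue bottle, 56 mm diameter, 150 mm tall, a bystander; origin at the centre of its underside
- tube: cardboard tube standing on end, 44 mm diameter, 100 mm tall, a bystander; origin at the centre of its underside

How it is judged:
On the way, in this order (a step that is already met when the one before it is completed fails the run):
1. the worn wheel's top is pushed away from the post until its play is taken up and the mount pushes back (mount bend over 0.009) (value of joint mount_b above 0.009 rad), for 0.05 s.
2. then its top is pushed towards the post until the mount pushes back (mount bend under -0.009) (value of joint mount_b below -0.009 rad), for 0.05 s.
3. then the red ring is over the peg of that stand (horizontal distance between ring_center and seat_b below 0.009 m and distance between ring_center and seat_b below 0.01 m), for 0.2 s.
At the end, for the whole second after the job is handed in: the red ring lies flat (within 7 degrees) on the shoulder of the peg on the worn wheel's stand, within 9 mm of its seat, released; no wheel is being pushed (mount bends within 0.008) (all of step 3 and angle between ring_center's own z axis and vertical below 0.12 rad and contact force between the fingers and anything else below 0.1 N and value of joint mount_a between -0.008 and 0.008 rad and value of joint mount_b between -0.008 and 0.008 rad and value of joint mount_c between -0.008 and 0.008 rad); the robot touches nothing.
It fails at once if wheel a is pushed too hard (mount bend over 0.055 either way, about 16 N on the tyre) (value of joint mount_a above 0.055 rad or value of joint mount_a below -0.055 rad).
It fails at once if wheel b is pushed too hard (mount bend over 0.055 either way, about 16 N on the tyre) (value of joint mount_b above 0.055 rad or value of joint mount_b below -0.055 rad).
It fails at once if wheel c is pushed too hard (mount bend over 0.055 either way, about 16 N on the tyre) (value of joint mount_c above 0.055 rad or value of joint mount_c below -0.055 rad).
It fails at once if a bystander is moved by more than 30 mm (distance of any of collar, sanding_block, offcut, screwdriver, cup, glue, tube from where it was at the start of the episode above 0.03 m).
It also fails if it takes over 72 s, if anything falls off the work surface, if the arm or the gripper's body presses on something with over 40 N, if the wrist force passes 120 N, or if a joint passes its speed limit or range.

## Working session

There is one attempt and no reset: what is moved stays moved. The work goes in short steps, Python scripts to look and compute and a tool call to move; the robot and the scene stay as the last step left them, time stands still between calls to the robot, and variables do not carry over. Pictures are saved under pics/ and viewed, at most 10 in all, crops included, and the job is handed in when it is done.

Besides the shell and the picture viewer there is one more tool, called as name(argument=value, ...) on one line, values as JSON. jog_arm: Moves the arm, as the interface text tells. Its arguments: {"type":"object","properties":{"turn":{"type":"array"},"translation":{"type":"array"},"grip":{"type":"array"},"force":{"type":"number"}},"required":["turn","translation","grip"]}

```bash
mkdir -p pics; cat > h.py <<'E'
import numpy as np, cv2
from plant import r,cams,models
from scipy.spatial.transform import Rotation as R
def P(X,n):
    c=cams.camera_params(n); p=R.from_quat(c["orientation"]).inv().apply(np.atleast_2d(X)-c["eye"])
    u=p[:,0]/-p[:,2]; v=-p[:,1]/-p[:,2]; k=1+c["k1"]*(u*u+v*v)
    return np.c_[c["fx"]*u*k+c["cx"],c["fy"]*v*k+c["cy"]]
def snap(n,f):
    im=cams.snapshot(n); cv2.imwrite("pics/"+f,im[:,:,::-1]); return im
E
python3 - <<'E'
from h import *
for n in("side","top"):
    snap(n,n+"0.png"); c=cams.camera_params(n); print(n,c["eye"],c["orientation"])
    for t in("stand_b","tyre_top_b","seat_b","ring_center","collar","sanding_block","offcut","screwdriver","cup","glue","tube"):
        print(t,[(np.round(d["position"],3).tolist(),round(d["p"],2)) for d in models.place_of(n,t)[:4]])
s=r.get_state();print(s["clock"],s["tool_pos"],s["eef_rot"],s["contact_force"])
E
```

```text
side [0.4770232  0.77713252 0.94888972] [-0.02667544  0.36295719  0.92980876 -0.05482845]
stand_b [([0.606, -0.008, 0.003], 0.98), ([0.582, -0.282, 0.001], 0.91), ([0.562, 0.298, -0.004], 0.73)]
tyre_top_b [([0.583, -0.281, 0.165], 0.83), ([0.603, -0.007, 0.168], 0.81), ([0.565, 0.299, 0.164], 0.64)]
seat_b [([0.441, 0.296, 0.064], 0.71), ([0.482, -0.015, 0.063], 0.68), ([0.464, -0.266, 0.062], 0.57)]
ring_center [([0.514, -0.158, 0.012], 0.64), ([0.782, 0.189, -0.002], 0.58)]
collar [([0.497, 0.146, 0.001], 0.72)]
sanding_block [([0.677, 0.17, -0.0], 0.88), ([0.609, -0.006, 0.0], 0.67)]
offcut [([0.723, -0.179, -0.001], 0.86), ([0.776, -0.103, -0.003], 0.16)]
screwdriver [([0.784, 0.188, 0.001], 0.92)]
cup [([0.757, 0.01, 0.001], 0.57)]
glue [([0.705, 0.314, 0.0], 0.59)]
tube [([0.777, -0.102, 0.002], 0.67)]
top [ 0.50952417 -0.02486138  1.33671451] [-0.03540363  0.02375294  0.70794133 -0.7049833 ]
stand_b [([0.608, -0.003, -0.0], 0.9), ([0.563, 0.29, -0.001], 0.9), ([0.58, -0.281, -0.0], 0.75)]
tyre_top_b [([0.58, -0.283, 0.169], 0.91), ([0.604, -0.004, 0.169], 0.87), ([0.565, 0.298, 0.165], 0.78)]
seat_b [([0.442, 0.288, 0.061], 0.78), ([0.479, -0.019, 0.062], 0.7), ([0.461, -0.27, 0.066], 0.56)]
ring_center [([0.51, -0.161, 0.014], 0.53)]
collar [([0.495, 0.149, 0.004], 0.74)]
sanding_block [([0.675, 0.165, -0.001], 0.78), ([0.494, 0.149, 0.001], 0.73), ([0.565, 0.298, 0.166], 0.23)]
offcut [([0.723, -0.179, -0.004], 0.81), ([0.607, -0.006, 0.166], 0.24)]
screwdriver [([0.781, 0.188, 0.002], 0.93)]
cup [([0.581, -0.283, -0.002], 0.28)]
glue [([0.71, 0.311, -0.004], 0.58)]
tube [([0.778, -0.101, 0.002], 0.79)]
1.2 [0.19048703 0.59528668 0.25773616] [1.54217493e-01 9.88036924e-01 4.01364267e-05 1.05414504e-05] [ 0.58489302  0.76616187 -0.42136252]
```

View pics/top0.png

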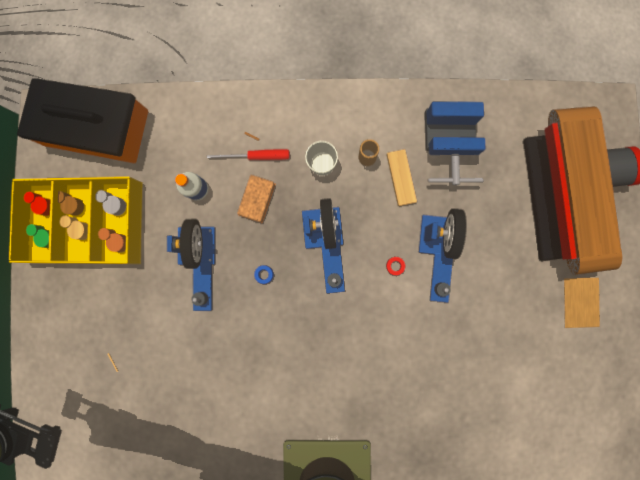

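View pics/side0.png

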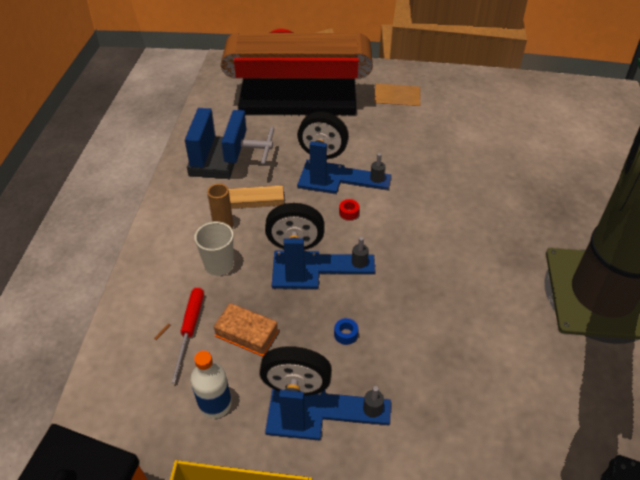

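The top view shows the three wheels at about pixels (190,243), (328,223) and (453,233), the red ring at (396,266) and the blue collar at (264,274). The side view agrees. I'll feel the middle wheel first.

jog_arm(turn=[[0,0,-0.1],[0,0,-0.2],[0,0,-0.3],[0,0,-0.4],[0,0,-0.4],[0,0,-0.4],[0,0,-0.4],[0,0,-0.4],[0,0,-0.4],[0,0,-0.4],[0,0,-0.4],[0,0,-0.4],[0,0,-0.4],[0,0,-0.4],[0,0,-0.4]], translation=[[-0.045,-0.035,0],[-0.09,-0.07,0],[-0.135,-0.105,0],[-0.18,-0.14,0],[-0.225,-0.175,0],[-0.27,-0.21,0],[-0.315,-0.245,0],[-0.36,-0.28,0],[-0.405,-0.315,0],[-0.45,-0.35,0],[-0.495,-0.385,0],[-0.54,-0.42,0],[-0.578,-0.446,0],[-0.578,-0.446,0],[-0.578,-0.446,0]], grip=[0.5,0.5,0.5,0.5,0.5,0.5,0.5,0.5,0.5,0.5,0.5,0.5,0.5,0.5,0.5], force=5)

```text
clock: 3.08
tool_pos: [0.6045, -0.0047, 0.2576]
eef_rot: [-0.045, 0.999, 0.001, -0.0]
contact_force: [-0.3, 0.4, 0.7]
opening: 0.497
finger_force: 0.0
```

jog_arm(turn=[[0,0,0],[0,0,0],[0,0,0],[0,0,0],[0,0,0],[0,0,0]], translation=[[0,0,0.02],[0,0,0.04],[0,0,0.06],[0,0,0.08],[0,0,0.094],[0,0,0.094]], grip=[0.3,0.3,0.3,0.3,0.3,0.3])

```text
clock: 3.82
tool_pos: [0.6041, -0.0046, 0.1631]
eef_rot: [-0.046, 0.999, 0.0, -0.001]
contact_force: [0.4, 0.3, 0.9]
opening: 0.699
finger_force: 0.0
```

```bash
python3 - <<'E'
from h import *
for n in("top","side"):
    im=snap(n,n+"1.png")
    p=P([0.605,0,0.16],n)[0].astype(int); print(p)
    x0,y0=max(p[0]-80,0),max(p[1]-70,0)
    cv2.imwrite("pics/c_%s.png"%n,cv2.resize(im[y0:y0+120,x0:x0+160,::-1],None,fx=4,fy=4))
i=[cv2.imread("pics/c_%s.png"%n) for n in("top","side")]
cv2.imwrite("pics/c.png",cv2.resize(np.vstack(i),None,fx=.6,fy=.6))
E
```

```text
[323 222]
[294 210]
```

View pics/c.png

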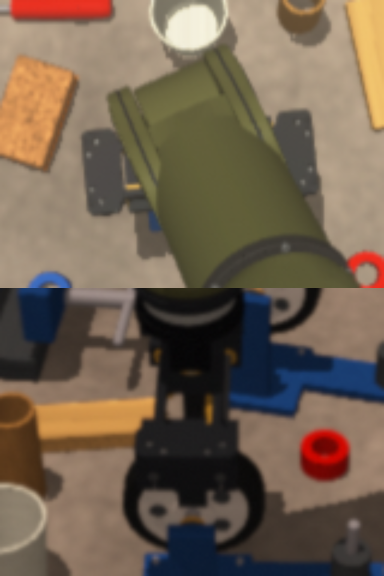

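The fingers straddle the middle tyre clear of the post. Next I'll narrow them and push towards -y in small steps.

jog_arm(turn=[[0,0,0],[0,0,0],[0,0,0],[0,0,0],[0,0,0],[0,0,0]], translation=[[0,0,0],[0,0,0],[0,-0.001,0],[0,-0.002,0],[0,-0.003,0],[0,-0.003,0]], grip=[0.55,0.55,0.55,0.55,0.55,0.55])

```text
clock: 4.68
tool_pos: [0.6053, -0.0088, 0.1637]
eef_rot: [-0.045, 0.999, 0.0, -0.0]
contact_force: [0.5, 0.7, 0.3]
opening: 0.452
finger_force: 0.0
```

jog_arm(turn=[[0,0,0],[0,0,0],[0,0,0]], translation=[[0,-0.0005,0],[0,-0.001,0],[0,-0.001,0]], grip=[0.55,0.55,0.55])

```text
clock: 5.05
tool_pos: [0.6054, -0.0097, 0.1637]
eef_rot: [-0.045, 0.999, 0.0, 0.0]
contact_force: [0.6, 0.5, -0.3]
opening: 0.45
finger_force: 0.0
```

jog_arm(turn=[[0,0,0],[0,0,0],[0,0,0]], translation=[[0,-0.0005,0],[0,-0.001,0],[0,-0.001,0]], grip=[0.55,0.55,0.55])

```text
clock: 5.42
tool_pos: [0.6055, -0.0107, 0.1637]
eef_rot: [-0.045, 0.999, 0.0, 0.0]
contact_force: [-0.4, -0.0, -0.4]
opening: 0.45
finger_force: 0.0
```

jog_arm(turn=[[0,0,0],[0,0,0],[0,0,0]], translation=[[0,-0.0005,0],[0,-0.001,0],[0,-0.001,0]], grip=[0.55,0.55,0.55])

```text
clock: 5.8
tool_pos: [0.6056, -0.0117, 0.1637]
eef_rot: [-0.045, 0.999, 0.0, 0.0]
contact_force: [-0.3, 0.2, -0.3]
opening: 0.454
finger_force: 0.0
```

jog_arm(turn=[[0,0,0],[0,0,0],[0,0,0]], translation=[[0,-0.0005,0],[0,-0.001,0],[0,-0.001,0]], grip=[0.55,0.55,0.55])

```text
clock: 6.18
tool_pos: [0.6057, -0.0128, 0.1637]
eef_rot: [-0.045, 0.999, 0.0, -0.0]
contact_force: [-0.1, -0.3, 0.8]
opening: 0.452
finger_force: 0.0
```

jog_arm(turn=[[0,0,0],[0,0,0],[0,0,0]], translation=[[0,-0.0005,0],[0,-0.001,0],[0,-0.001,0]], grip=[0.55,0.55,0.55])

```text
clock: 6.55
tool_pos: [0.6058, -0.0136, 0.1637]
eef_rot: [-0.045, 0.999, 0.0, 0.0]
contact_force: [-0.3, 0.9, 0.2]
opening: 0.452
finger_force: 0.1
```

jog_arm(turn=[[0,0,0],[0,0,0],[0,0,0]], translation=[[0,-0.0005,0],[0,-0.001,0],[0,-0.001,0]], grip=[0.55,0.55,0.55])

```text
clock: 6.92
tool_pos: [0.6059, -0.0147, 0.1637]
eef_rot: [-0.045, 0.999, 0.0, 0.0]
contact_force: [0.6, 0.8, -0.0]
opening: 0.448
finger_force: 0.2
```

jog_arm(turn=[[0,0,0],[0,0,0],[0,0,0]], translation=[[0,-0.0005,0],[0,-0.001,0],[0,-0.001,0]], grip=[0.55,0.55,0.55])

```text
clock: 7.3
tool_pos: [0.606, -0.0157, 0.1637]
eef_rot: [-0.045, 0.999, 0.0, 0.0]
contact_force: [-0.1, 0.6, 0.2]
opening: 0.449
finger_force: 0.2
```

jog_arm(turn=[[0,0,0],[0,0,0],[0,0,0]], translation=[[0,-0.0005,0],[0,-0.001,0],[0,-0.001,0]], grip=[0.55,0.55,0.55])

```text
clock: 7.68
tool_pos: [0.606, -0.0168, 0.1637]
eef_rot: [-0.045, 0.999, -0.0, -0.0]
contact_force: [0.9, 0.8, -0.3]
opening: 0.454
finger_force: 0.2
```

jog_arm(turn=[[0,0,0],[0,0,0],[0,0,0]], translation=[[0,-0.0005,0],[0,-0.001,0],[0,-0.001,0]], grip=[0.55,0.55,0.55])

```text
clock: 8.05
tool_pos: [0.6061, -0.0176, 0.1637]
eef_rot: [-0.045, 0.999, 0.0, 0.0]
contact_force: [-0.6, 1.4, -0.2]
opening: 0.451
finger_force: 0.4
```

jog_arm(turn=[[0,0,0],[0,0,0],[0,0,0]], translation=[[0,-0.0005,0],[0,-0.0008,0],[0,-0.0008,0]], grip=[0.55,0.55,0.55])

```text
clock: 8.43
tool_pos: [0.6062, -0.0179, 0.1637]
eef_rot: [-0.045, 0.999, 0.0, 0.0]
contact_force: [-0.1, 1.5, 0.8]
opening: 0.449
finger_force: 1.2
```

jog_arm(turn=[[0,0,0],[0,0,0],[0,0,0]], translation=[[0,-0.0005,0],[0,-0.0008,0],[0,-0.0008,0]], grip=[0.55,0.55,0.55])

```text
clock: 8.8
tool_pos: [0.6063, -0.0184, 0.1638]
eef_rot: [-0.045, 0.999, 0.001, 0.0]
contact_force: [-1.1, 3.4, 1.2]
opening: 0.452
finger_force: 2.4
```

jog_arm(turn=[[0,0,0],[0,0,0],[0,0,0],[0,0,0]], translation=[[0,-0.0005,0],[0,-0.001,0],[0,-0.0015,0],[0,-0.0015,0]], grip=[0.55,0.55,0.55,0.55])

```text
clock: 9.3
tool_pos: [0.6063, -0.0188, 0.1638]
eef_rot: [-0.046, 0.999, 0.001, 0.0]
contact_force: [-1.9, 6.0, 1.7]
opening: 0.451
finger_force: 3.4
```

jog_arm(turn=[[0,0,0],[0,0,0],[0,0,0],[0,0,0]], translation=[[0,-0.0005,0],[0,-0.001,0],[0,-0.0012,0],[0,-0.0012,0]], grip=[0.55,0.55,0.55,0.55])

```text
clock: 9.8
tool_pos: [0.6064, -0.0191, 0.1639]
eef_rot: [-0.046, 0.999, 0.002, 0.0]
contact_force: [-0.7, 7.6, 2.0]
opening: 0.449
finger_force: 4.1
```

jog_arm(turn=[[0,0,0],[0,0,0],[0,0,0],[0,0,0],[0,0,0],[0,0,0],[0,0,0],[0,0,0],[0,0,0],[0,0,0],[0,0,0],[0,0,0]], translation=[[0,0.003,0],[0,0.006,0],[0,0.009,0],[0,0.012,0],[0,0.015,0],[0,0.017,0],[0,0.018,0],[0,0.019,0],[0,0.02,0],[0,0.021,0],[0,0.022,0],[0,0.022,0]], grip=[0.55,0.55,0.55,0.55,0.55,0.55,0.55,0.55,0.55,0.55,0.55,0.55])

```text
clock: 11.3
tool_pos: [0.6045, 0.0001, 0.1637]
eef_rot: [-0.045, 0.999, 0.0, 0.0]
contact_force: [-0.6, -0.4, 0.4]
opening: 0.452
finger_force: 0.0
```

jog_arm(turn=[[0,0,0],[0,0,0],[0,0,0],[0,0,0]], translation=[[0,0.0007,0],[0,0.0014,0],[0,0.002,0],[0,0.002,0]], grip=[0.55,0.55,0.55,0.55])

```text
clock: 11.8
tool_pos: [0.6044, 0.002, 0.1637]
eef_rot: [-0.045, 0.999, 0.0, 0.0]
contact_force: [-0.5, -0.2, -0.2]
opening: 0.448
finger_force: 0.1
```

jog_arm(turn=[[0,0,0],[0,0,0],[0,0,0],[0,0,0]], translation=[[0,0.0007,0],[0,0.0014,0],[0,0.002,0],[0,0.002,0]], grip=[0.55,0.55,0.55,0.55])

```text
clock: 12.3
tool_pos: [0.6042, 0.0041, 0.1637]
eef_rot: [-0.045, 0.999, 0.0, 0.0]
contact_force: [0.1, -0.5, 0.2]
opening: 0.448
finger_force: 0.1
```

jog_arm(turn=[[0,0,0],[0,0,0],[0,0,0],[0,0,0]], translation=[[0,0.0007,0],[0,0.0014,0],[0,0.002,0],[0,0.002,0]], grip=[0.55,0.55,0.55,0.55])

```text
clock: 12.8
tool_pos: [0.604, 0.0061, 0.1637]
eef_rot: [-0.045, 0.999, 0.0, -0.0]
contact_force: [-0.4, -0.1, 0.1]
opening: 0.45
finger_force: 0.1
```

jog_arm(turn=[[0,0,0],[0,0,0],[0,0,0],[0,0,0]], translation=[[0,0.0007,0],[0,0.0014,0],[0,0.002,0],[0,0.002,0]], grip=[0.55,0.55,0.55,0.55])

```text
clock: 13.3
tool_pos: [0.6039, 0.0074, 0.1637]
eef_rot: [-0.045, 0.999, -0.0, 0.0]
contact_force: [-0.3, -1.9, 0.8]
opening: 0.449
finger_force: 1.0
```

jog_arm(turn=[[0,0,0],[0,0,0],[0,0,0],[0,0,0],[0,0,0]], translation=[[0,0.0007,0],[0,0.0014,0],[0,0.0021,0],[0,0.0028,0],[0,0.0028,0]], grip=[0.55,0.55,0.55,0.55,0.55])

```text
clock: 13.92
tool_pos: [0.6038, 0.0084, 0.1637]
eef_rot: [-0.044, 0.999, -0.002, -0.0]
contact_force: [1.2, -7.5, 1.5]
opening: 0.45
finger_force: 3.3
```

jog_arm(turn=[[0,0,0],[0,0,0],[0,0,0],[0,0,0],[0,0,0],[0,0,0],[0,0,0],[0,0,0],[0,0,0],[0,0,0]], translation=[[0,0.0006,0],[0,0.0006,0],[0,0.0006,0],[0,-0.004,0],[0,-0.01,0],[0,-0.01,0],[0,-0.01,-0.03],[0,-0.01,-0.06],[0,-0.01,-0.094],[0,-0.01,-0.094]], grip=[0.55,0.55,0.55,0.55,0.5,0.4,0.3,0.2,0,0])

```text
clock: 15.18
tool_pos: [0.606, 0.0021, 0.2603]
eef_rot: [-0.045, 0.999, 0.001, 0.003]
contact_force: [0.0, 0.1, -0.0]
opening: 0.991
finger_force: 0.0
```

```bash
python3 - <<'E'
from h import *
s=r.get_state();print(s["clock"],s["tool_pos"],s["eef_rot"],s["q"])
for n in("side","top"):
    im=snap(n,n+"2.png")
    # ring: red-pixel centroid near prediction, top face
    for t in("ring_center","seat_b","collar"):
        print(n,t,[(np.round(d["position"],3).tolist(),round(d["p"],2)) for d in models.place_of(n,t)[:3]])
    for d in models.masks_of(n,"ring_center")[:1]:
        v,u=np.nonzero(d["pixels"]); print("ring px",u.mean(),v.mean(),P([.512,-.16,.015],n))
    print("pegtop px",P([[.4805,-.017,.083],[.4805,-.017,.05]],n))
im=cv2.imread("pics/top2.png")[220:320,300:440]
cv2.imwrite("pics/d.png",cv2.resize(im,None,fx=5,fy=5,interpolation=cv2.INTER_CUBIC))
E
```

```text
15.175 [0.60603142 0.00207014 0.26033771] [-4.54496147e-02  9.98962209e-01  7.52299129e-04  2.87616533e-03] [ 0.14103256  0.67523132 -0.38855095  1.62174505  0.30625648  0.89932002
  1.30067078]
side ring_center [([0.511, -0.165, 0.01], 0.86)]
side seat_b [([0.463, -0.268, 0.062], 0.96), ([0.44, 0.296, 0.063], 0.82), ([0.482, -0.017, 0.063], 0.77)]
side collar [([0.498, 0.147, 0.002], 0.63)]
ring px 295.6645068394528 369.4870410367171 [[350.01666743 209.56735669]]
pegtop px [[362.34177865 238.72516176]
 [361.4134451  250.30641493]]
top ring_center [([0.709, 0.31, -0.002], 0.7), ([0.511, -0.16, 0.01], 0.62)]
top seat_b [([0.44, 0.293, 0.06], 0.96), ([0.461, -0.269, 0.064], 0.85)]
top collar [([0.762, 0.008, 0.004], 0.7), ([0.496, 0.147, 0.002], 0.63), ([0.778, -0.102, 0.001], 0.46)]
ring px 395.5164319248826 265.32394366197184 [[393.66357354 266.68403099]]
pegtop px [[332.43129987 281.17807116]
 [332.52096058 280.84114885]]
```

View pics/d.png

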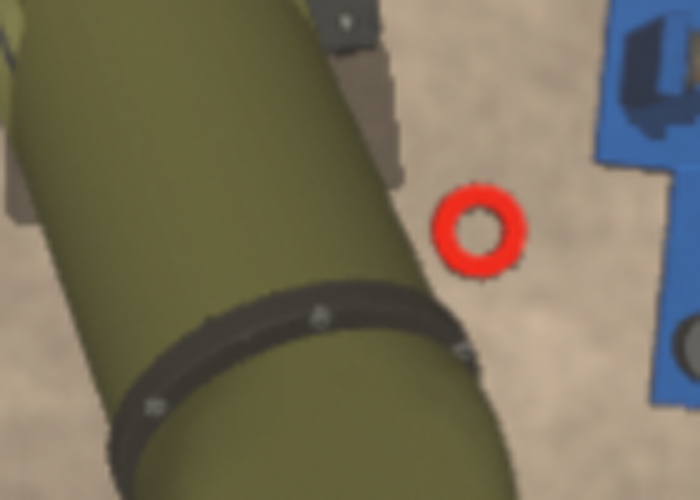

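The ring stands clear at top-view pixel (395.5, 265), which puts it near (0.513, -0.162). The middle wheel has been felt both ways, with about 10 mm of play. I'll fetch the ring with the fingers closing along world x, to clear the neighbouring wheel.

jog_arm(turn=[[0,0,-0.15],[0,0,-0.3],[0,0,-0.45],[0,0,-0.6],[0,0,-0.75],[0,0,-0.9],[0,0,-1.05],[0,0,-1.2],[0,0,-1.35],[0,0,-1.48],[0,0,-1.48],[0,0,-1.48],[0,0,-1.48],[0,0,-1.48]], translation=[[0.015,-0.02,0],[0.03,-0.04,0],[0.045,-0.065,0],[0.06,-0.09,0],[0.08,-0.12,0],[0.1,-0.145,0],[0.1075,-0.155,0],[0.1075,-0.155,0],[0.1075,-0.155,0],[0.1075,-0.155,0.04],[0.1075,-0.155,0.08],[0.1075,-0.155,0.12],[0.1075,-0.155,0.15],[0.1075,-0.155,0.15]], grip=[0,0,0,0,0,0,0,0,0,0,0,0,0,0])

```text
clock: 17.42
tool_pos: [0.51, -0.1632, 0.1059]
eef_rot: [-0.707, 0.707, 0.002, -0.001]
contact_force: [-0.3, -0.8, 0.6]
opening: 1.002
finger_force: 0.0
```

jog_arm(turn=[[0,0,0],[0,0,0],[0,0,0],[0,0,0],[0,0,0],[0,0,0],[0,0,0],[0,0,0],[0,0,0],[0,0,0]], translation=[[-0.001,-0.003,0.025],[-0.001,-0.003,0.05],[-0.001,-0.003,0.07],[-0.001,-0.003,0.08],[-0.001,-0.003,0.084],[-0.001,-0.003,0.084],[-0.001,-0.003,0.084],[-0.001,-0.003,0.084],[-0.001,-0.003,0.084],[-0.001,-0.003,0.084]], grip=[0,0,0,0,0,0,0.3,0.7,0.7,0.7], force=10)

```text
clock: 18.68
tool_pos: [0.5144, -0.1623, 0.0238]
eef_rot: [-0.707, 0.707, -0.0, 0.0]
contact_force: [-0.4, 0.3, 0.8]
opening: 0.571
finger_force: 0.0
```

jog_arm(turn=[[0,0,0],[0,0,0],[0,0,0],[0,0,0],[0,0,0],[0,0,0],[0,0,0],[0,0,0]], translation=[[0,0,0],[0,0,0],[0,0,0],[0,0,-0.02],[0,0,-0.06],[0,0,-0.1],[0,0,-0.13],[0,0,-0.13]], grip=[0.7,0.7,0.7,0.7,0.7,0.7,0.7,0.7])

```text
clock: 19.68
tool_pos: [0.5156, -0.1623, 0.1555]
eef_rot: [-0.707, 0.707, -0.002, 0.001]
contact_force: [0.1, -0.2, -0.5]
opening: 0.494
finger_force: 10.0
```

jog_arm(turn=[[0,0,0.15],[0,0,0.3],[0,0,0.45],[0,0,0.6],[0,0,0.75],[0,0,0.9],[0,0,1.05],[0,0,1.2],[0,0,1.35],[0,0,1.48],[0,0,1.48],[0,0,1.48]], translation=[[-0.015,0.003,0],[-0.03,0.006,0],[-0.045,0.01,0],[-0.06,0.014,0],[-0.075,0.018,0],[-0.09,0.022,0],[-0.105,0.026,0],[-0.12,0.03,0],[-0.135,0.033,0],[-0.144,0.035,0],[-0.144,0.035,0],[-0.144,0.035,0]], grip=[0.7,0.7,0.7,0.7,0.7,0.7,0.7,0.7,0.7,0.7,0.7,0.7])

```text
clock: 21.18
tool_pos: [0.4791, -0.0189, 0.1531]
eef_rot: [-0.046, 0.999, -0.0, -0.001]
contact_force: [-0.2, 0.3, -0.6]
opening: 0.49
finger_force: 10.0
```

```bash
python3 - <<'E'
from h import *
s=r.get_state();print(s["clock"],s["tool_pos"],s["eef_rot"],s["opening"])
im=snap("side","side3.png"); t0=cv2.imread("pics/top0.png")
tp=np.array(s["tool_pos"])
print("ring pred",P(tp-[0,0,.012],"side"),"peg top",P([.481,-.018,.083],"side"))
print([(np.round(d["position"],3).tolist(),round(d["p"],2)) for d in models.place_of("side","ring_center")[:3]])
a=cv2.resize(im[170:290,300:430,::-1],None,fx=4.6,fy=4.6,interpolation=cv2.INTER_CUBIC)
b=cv2.resize(t0[265:300,320:350],None,fx=5,fy=5,interpolation=cv2.INTER_CUBIC)
c=np.zeros((552,760,3),np.uint8);c[:a.shape[0],:a.shape[1]]=a;c[:b.shape[0],605:605+b.shape[1]]=b
cv2.imwrite("pics/e.png",c)
print("top peg",P([[.481,-.018,.083],[.481,-.018,.05]],"top"))
E
```

```text
21.175 [ 0.47910127 -0.01885589  0.15310891] [-4.59633407e-02  9.98942891e-01 -2.48901511e-04 -6.40783849e-04] 0.48953703393256165
ring pred [[364.8897963  216.45849076]] peg top [[362.11011744 238.31293749]]
[]
top peg [[332.88178954 280.95039582]
 [332.9598832  280.61931506]]
```

View pics/e.png

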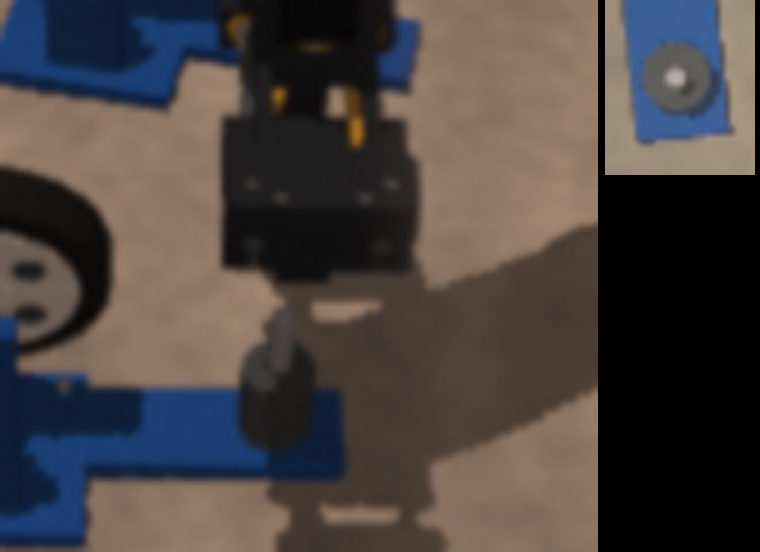

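The side view shows the peg top at about (361.5, 238) and the top view at (334, 280). Both put the peg near (0.481, -0.0185), so I'll lower the ring over it.

jog_arm(turn=[[0,0,0],[0,0,0],[0,0,0],[0,0,0],[0,0,0],[0,0,0],[0,0,0],[0,0,0]], translation=[[-0.002,0,0],[-0.002,0,0.015],[-0.002,0,0.03],[-0.002,0,0.04],[-0.002,0,0.047],[-0.002,0,0.053],[-0.002,0,0.058],[-0.002,0,0.058]], grip=[0.7,0.7,0.7,0.7,0.7,0.7,0.7,0.7])

```text
clock: 22.28
tool_pos: [0.4814, -0.018, 0.0955]
eef_rot: [-0.045, 0.999, -0.0, -0.0]
contact_force: [0.2, -0.4, -0.7]
opening: 0.491
finger_force: 10.0
```

jog_arm(turn=[[0,0,0],[0,0,0],[0,0,0],[0,0,0],[0,0,0],[0,0,0]], translation=[[0,0,0.006],[0,0,0.012],[0,0,0.017],[0,0,0.02],[0,0,0.021],[0,0,0.021]], grip=[0.7,0.7,0.7,0.7,0.7,0.7])

```text
clock: 23.02
tool_pos: [0.4815, -0.0181, 0.0747]
eef_rot: [-0.045, 0.999, 0.0, -0.0]
contact_force: [-0.3, 0.7, -0.4]
opening: 0.489
finger_force: 10.0
```

```bash
python3 - <<'E'
from h import *
im=snap("side","side4.png")
cv2.imwrite("pics/f.png",cv2.resize(im[190:290,310:410,::-1],None,fx=5,fy=5,interpolation=cv2.INTER_CUBIC))
E
```

```text
(no output)
```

View pics/f.png

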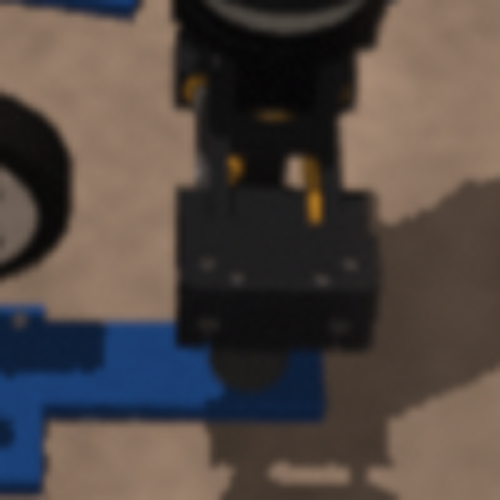

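The gripper hides the ring, but it sits above the shoulder (about (248,370) in the crop) and there was no contact force on the way down. I'll release it and retreat.

jog_arm(turn=[[0,0,0],[0,0,0],[0,0,0],[0,0,0],[0,0,0],[0,0,0],[0,0,0],[0,0,0],[0,0,0],[0,0,0],[0,0,0],[0,0,0],[0,0,0],[0,0,0],[0,0,0],[0,0,0]], translation=[[0,0,0.001],[0,0,0.001],[0,0,0.001],[0,0,0.001],[0,0,0.001],[0,0,0.001],[0,0,-0.01],[0,0,-0.03],[0,0,-0.06],[0,0,-0.1],[0,0,-0.15],[0,0,-0.18],[0.03,0.04,-0.18],[0.05,0.08,-0.18],[0.06,0.12,-0.18],[0.06,0.14,-0.18]], grip=[0.7,0.45,0.3,0.1,0,0,0,0,0,0,0,0,0,0,0,0])

```text
clock: 25.08
tool_pos: [0.4077, 0.1178, 0.2556]
eef_rot: [-0.047, 0.999, 0.0, 0.0]
contact_force: [1.0, 0.0, 0.8]
opening: 1.0
finger_force: 0.0
```

```bash
python3 - <<'E'
from h import *
s=r.get_state();print(s["clock"],s["tool_pos"])
im=snap("side","side5.png"); t=snap("top","top5.png")
for n in("side","top"):
    print(n,[(np.round(d["position"],3).tolist(),round(d["p"],2)) for d in models.place_of(n,"ring_center")[:2]])
a=cv2.resize(im[200:290,250:400],None,fx=5,fy=5,interpolation=cv2.INTER_CUBIC)[:,:,::-1]
a=a[:,150:]
b=cv2.resize(t[260:305,315:355,::-1],None,fx=5,fy=5,interpolation=cv2.INTER_CUBIC)
c=np.zeros((450,800,3),np.uint8);c[:,:600]=a;c[:225,600:]=b
cv2.imwrite("pics/g.png",c)
E
```

```text
25.075 [0.40768877 0.11776834 0.25563704]
side [([0.481, -0.017, 0.06], 0.72), ([0.559, 0.295, -0.0], 0.33)]
top [([0.477, -0.019, 0.062], 0.71), ([0.606, -0.005, -0.0], 0.38)]
```

View pics/g.png

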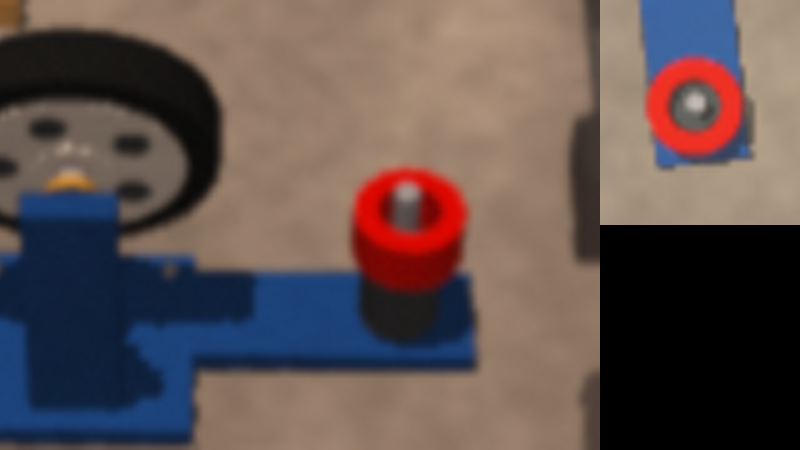

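The ring sits flat on the shoulder, centred on the peg (around (407,205) in the side crop and (695,103) in the top inset). The arm is clear, so I'm handing in.

```bash
python3 -c "
from plant import r
print(r.finish_job())"
```

```text
the job is handed in; nothing more can be done
None
```

The middle wheel is the worn one, with about 10 mm of play. I rocked it both ways at roughly 8 N and set the red ring on its stand's peg, down on the shoulder, released and with the arm clear. I did not rock the other two wheels. The job is handed in, with no verdict shown.

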